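# Index the press shuttle and seat the edge connector

## Task

Seat the green edge connector in its board with the hand press. Using only your fingertips and gripping nothing, push the shuttle by its upright end plate along the rail until it clicks into its detent under the ram, and not on past it; then push the black lever ball down until the connector sits fully home on its board, and let the lever come back up. Leave the loose parts around the press where they lie.

Things in the scene. Friction and masses are not known exactly. Their poses are not given: they have to be found in the camera images.
- press: Dark cast iron hand press, fixed. Origin on the desk under the ram axis; its x axis points to its back (column), y along the shuttle rail to the loading end, z up. Foot x -70 to +130 mm, y -55 to +55, 24 high; head x -33 to +130, y -30 to +30, top 240; ram top 287. Rail 66 mm wide, y -100 to +300, 47 high.
- shuttle: The aluminium shuttle with its red nest. Origin at desk level under the nest's centre, axes as the press's. It slides only along press y: starts 95 to 130 mm to +y of the press origin; at 0 the plunger's spring ball drops into its notch (the detent, nest under the ram); far stop at -30 mm. Sliding takes 1 to 4 N; over the last 6 mm it is pulled in by itself; about 16 N pushes it out again.
- push_face (a point): Centre of the outer (+y) face of the shuttle's upright aluminium end plate, the face to push: 44 mm wide (press x), 6 mm thick, 36 to 90 mm above the desk. This point is 75 mm up and 156 mm to press +y of the red nest's centre, so 156 mm from the ram axis in the detent. Only the rail lies beyond it, nothing higher.
- notch (a point): V notch in the front edge of the shuttle bar, 46 mm up, marked by a black line across the bar. In the detent it stands against the black line on the brass plunger block (22 x 22 mm, 54 mm high), fixed to the rail's front side 100 mm to press +y of the ram axis.
- edge_conn (a joint): How far the green edge connector is pressed into its board (m): 0 as found, 6 mm proud on its gold pins; 0.006 fully home. The pins hold with about 30 N, which is 2 to 3 N at the lever ball.
- conn_top (a point): Centre of the top of the green edge connector (46 x 11 x 12 mm, long side along the rail) on the brown board in the shuttle's red nest block; as found 80 mm above the desk. The ram's foot waits 7 mm above that height.
- lever: The press lever: a 12 mm bar through a hub, black ball on its end. Origin on the turning axis, which lies along press y. At its upper stop, where it starts and to which a spring returns it, the bar rises 22 degrees to press -x. Pushed down, the ram sinks 15 mm per rad: it meets the connector at 0.47 rad and has it home at 0.87 rad. The ball takes 2 to 7 N, then goes hard; stop at 1.05 rad.
- lever_ball (a point): Centre of the black ball (34 mm diameter) on the lever's end, on the robot's side of the press. It starts about 267 mm above the desk and moves on an arc of 180 mm radius about point lever_pivot in the press's x-z plane; about 115 mm above the desk when the connector is home.
- lever_pivot (a point): Point on the lever's turning axis in the plane of the ball's arc, 200 mm above the desk; fixed.
- socket: Loose tan ceramic chip socket 20 x 52 x 10 mm, origin under its centre; leave it.
- spare_conn: Loose green plastic edge connector 11 x 62 x 12 mm, origin under its centre; leave it.
- align_block: Loose red anodized alignment block 30 x 56 x 20 mm, origin under its centre; leave it.
- parts_tin: Loose dented chrome parts tin, 88 mm across, 46 mm high, origin under its centre; leave it.
- driver: Loose screwdriver, 170 mm long, lying behind the rail; leave it.
- pin_jar: Loose amber jar, 52 mm across, 60 mm high, origin under its centre; leave it.
- solder_reel: Loose reel of solder, bright wire between black flanges, 54 mm across, 40 mm high, origin under its centre; leave it.

How it is judged:
On the way, in this order (a step that is already met when the one before it is completed fails the run):
1. the shuttle has clicked into its detent under the ram (y of shuttle in the frame of press between -0.003 and 0.003 m and height (world z) of lever_ball above 0.22 m), for 0.3 s.
2. the ram has pressed the connector home with the shuttle in its detent (value of joint edge_conn above 0.0045 m and y of shuttle in the frame of press between -0.003 and 0.003 m and height (world z) of lever_ball below 0.16 m), for 0.1 s.
At the end, for the whole second after the job is handed in: The green connector is pressed home to within 1.5 mm, the shuttle rests in its detent (within 3 mm), the lever is back up (ball centre over 250 mm above the desk), all at rest (value of joint edge_conn above 0.0045 m and y of shuttle in the frame of press between -0.003 and 0.003 m and height (world z) of lever_ball above 0.25 m and angular speed of lever below 0.1 rad/s and linear speed of shuttle below 0.02 m/s); the robot touches nothing.
It fails at once if the shuttle was pushed on past its detent by more than 12 mm (y of shuttle in the frame of press below -0.012 m).
It fails at once if a loose part around the press was lifted or shoved more than 20 mm (distance of any of socket, spare_conn, align_block, parts_tin, driver, pin_jar, solder_reel from where it was at the start of the episode above 0.02 m).
It fails at once if the shuttle or the lever was gripped or forced with over 35 N instead of pushed with the fingertips (contact force between the fingers and shuttle above 35 N or contact force between the fingers and lever above 35 N).
It also fails if it takes over 67 s, if anything falls off the work surface, if the arm or the gripper's body presses on something with over 40 N, if the wrist force passes 120 N, or if a joint passes its speed limit or range.

## Robot

A 7-joint arm with a two-finger parallel gripper is mounted at the origin on the work surface. World frame = base frame: x ahead of the robot, y to its left, z up, the work surface at z = 0. Lengths are in m, angles in rad, forces in N, time in s.
With the tool pointing down it reaches from about 0.4 to 0.85 m from the base axis. Payload 4.5 kg.
Tool frame: the origin (TCP) lies midway between the tips of the shut fingers; the grasp point (between the pads) lies 19 mm behind it; z points along the fingers, y is the direction in which the jaws open and shut (so a half turn about z gives the same grasp; the last joint's range is limited). The gripper opens to 85 mm and grips with 20 to 120 N. Pads are 22 mm wide; open, the fingers measure 114 mm over their backs; the gripper's body (76 mm by 85 mm) begins 54 mm behind the grasp point. The pads swing forward as they close: fully open they stand 13 mm farther back than shut.
Start: joints at [-1.235, 0.689, -0.195, 1.565, 0.157, 0.902, -0.215], TCP at [0.186, 0.597, 0.231] pointing down, gripper open.
Joint ranges: [-3.01, 3.01], [-0.46, 2.08], [-1.47, 1.51], [0.13, 2.56], [-1, 4.14], [0.04, 2.09], [-2.66, 2.66]. Speed limits (rad/s): [2.57, 2.57, 3.14, 3.14, 3.14, 3.14, 3.14].

## Interface

Orientations are given as a 3x3 rotation matrix whose columns are the frame's x, y, z axes.
In Python, from rig import env gives the robot as it stands.
- The arm moves only by the tool step_arm, never from a script. Its argument "rows" is one flat list of numbers, 4 for each row, row after row: the shift along the tool's x, y, z in mm, then the turn about the tool's z in degrees. A call has 1 to 8 rows; each row is the pose to reach, as a shift and turn from the pose commanded when the call began, along the tool's axes at that moment; what a row does not reach only later rows make up. A row lasts 1/12 s, in which the tool goes at most 41.7 mm and 7.16 degrees, less where a joint would pass 70% of its speed; a pose out of reach is approached as far as the arm can. A call with a gripper value outside its range is refused whole. "claw" is the opening in per cent of the stroke, from 0 (shut) to 100 (fully open), set as the call begins (left out, the last holds). The fingers move at their own pace and stop on an object; "force" is the grip in N (left out, the last holds). Time passes only in rows, so rows that repeat a pose let the fingers close. It gives the time, the measured TCP pose, the force and the opening at its end, in the units of the state.
- env.get_obs(): the state, without advancing time (a new reading comes with each control period).
- env.capture(name): name is "scene" or "top"; returns (picture, depth): 480x640x3 uint8, blue, green, red; 480x640 float32, m along the optical axis (not along the pixel's ray), 0 where there is no reading.
- env.camera_model(name): a dict with "fx", "fy", "cx", "cy" (pixels), "rvec" (rotation vector, rad) and "tvec" (3), from world to camera coordinates, as OpenCV has them. Camera axes: x right, y down, z forward; pixel columns grow to the right and rows downward; lengths in m; the calibration is good to about 2 mm. A picture is of the moment at which its call begins. camera_model takes no time and is no camera call.
- env.finish_job(): hands the job in, once; it reports no verdict.
The state is a dict: "time_s": time; "q": joint angles; "joint_vel": joint speeds; "joint_efforts": joint torques, N m; "eef_pos": TCP position; "orientation": TCP orientation; "contact_force": force on the tool from outside, world axes, zero at the start; "torque": the same for the moment, N m; "finger_gap": finger opening in m.
Only numpy, scipy, OpenCV 4.12 (cv2) and the standard library are available. Lean on these libraries where they do the work, as an engineer would, in place of code of your own. Each camera call takes 0.05 s, during which the arm holds its last target.

## Working session

There is one attempt and no reset: what is moved stays moved. The work goes in short steps, Python scripts to look and compute and a tool call to move; the robot and the scene stay as the last step left them, time stands still between calls to the robot, and variables do not carry over. Pictures are saved under pics/ and viewed, and the job is handed in when it is done.

Besides the shell and the picture viewer there is one more tool, called by a JSON object that holds its "api" and its "payload". step_arm: Moves the arm, as the interface text tells. Its arguments: {"type":"object","properties":{"rows":{"type":"array"},"claw":{"type":"number"},"force":{"type":"number"}},"required":["rows"]}

```bash
mkdir -p pics; ls; cat > h.py <<'E'
import numpy as np, cv2
from rig import env
def cap(n,f):
    im,d=env.capture(n); cv2.imwrite(f'pics/{f}.png',im); np.save(f'pics/{f}.npy',d); return im,d
def cam(n):
    m=env.camera_model(n); R=cv2.Rodrigues(np.array(m['rvec'],float))[0]; return m,R,np.array(m['tvec'],float).ravel()
def ray_z(n,u,v,z):
    m,R,t=cam(n); c=-R.T@t; d=R.T@np.array([(u-m['cx'])/m['fx'],(v-m['cy'])/m['fy'],1]); return c+d*(z-c[2])/d[2]
def dep(n,u,v,d):
    m,R,t=cam(n); return R.T@(np.array([(u-m['cx'])/m['fx'],(v-m['cy'])/m['fy'],1])*d-t)
def cloud(n,d):
    m,R,t=cam(n); v,u=np.mgrid[:480,:640]; p=np.stack([(u-m['cx'])/m['fx']*d,(v-m['cy'])/m['fy']*d,d],-1); return (p-t)@R
def proj(n,P):
    m,R,t=cam(n); p=R@np.array(P)+t; return m['fx']*p[0]/p[2]+m['cx'],m['fy']*p[1]/p[2]+m['cy']
E
python3 - <<'E'
from h import *
for n in('scene','top'):
    cap(n,n+'0'); m,R,t=cam(n); print(n,-R.T@t,m['fx'],R[2])
o=env.get_obs(); print(o)
E
```

```text
pics
scene [1.50441385 0.58793274 1.20800639] 609.4008003065677 [-0.62107572 -0.37921873 -0.68589948]
top [0.27291215 0.02260483 1.56635037] 609.6454344479107 [ 0.20253564 -0.01740958 -0.97912013]
{'time_s': 0.1, 'q': array([-1.23517913,  0.68988919, -0.19453611,  1.566247  ,  0.15726511,
        0.90254235, -0.21510719]), 'joint_vel': array([ 0.00090407, -0.00214469, -0.00137209, -0.00151725,  0.00014541,
       -0.00046081, -0.00040474]), 'joint_efforts': array([-3.93140988e-03, -5.40599442e+01, -1.27164166e+00, -1.58982325e+01,
        9.41037579e-03,  4.44579768e-03,  8.19775522e-06]), 'eef_pos': array([0.18563518, 0.59616617, 0.23056963]), 'orientation': array([[-9.54815959e-01,  2.97197431e-01, -4.13650477e-04],
       [ 2.97197704e-01,  9.54814544e-01, -1.64652601e-03],
       [-9.43838070e-05, -1.69506528e-03, -9.99998559e-01]]), 'contact_force': array([ 0.05856319,  0.89141863, -0.35895223]), 'torque': array([-0.00409066, -0.00989046,  0.00934494]), 'finger_gap': 0.0851908323261777}
```

View pics/scene0.png

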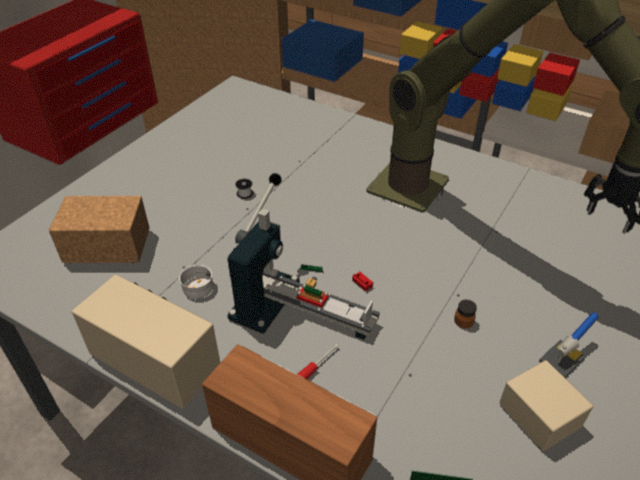

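View pics/top0.png

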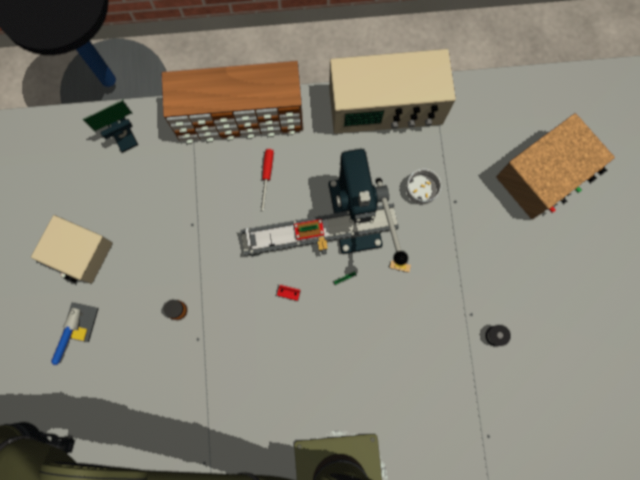

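The scene view shows the press at about (260,270), the lever ball at (275,180) and the end plate at (370,305). In the top view the press is at (360,190), the ball at (400,258) and the end plate at (247,240). I'll zoom in.

```bash
python3 - <<'E'
from h import *
a=cv2.imread('pics/top0.png')[130:300,225:445]; cv2.imwrite('pics/topz.png',cv2.resize(a,None,fx=3.5,fy=3.5,interpolation=2))
a=cv2.imread('pics/scene0.png')[160:350,210:400]; cv2.imwrite('pics/scz.png',cv2.resize(a,None,fx=3.1,fy=3.1,interpolation=2))
E
```

```text
(no output)
```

View pics/topz.png

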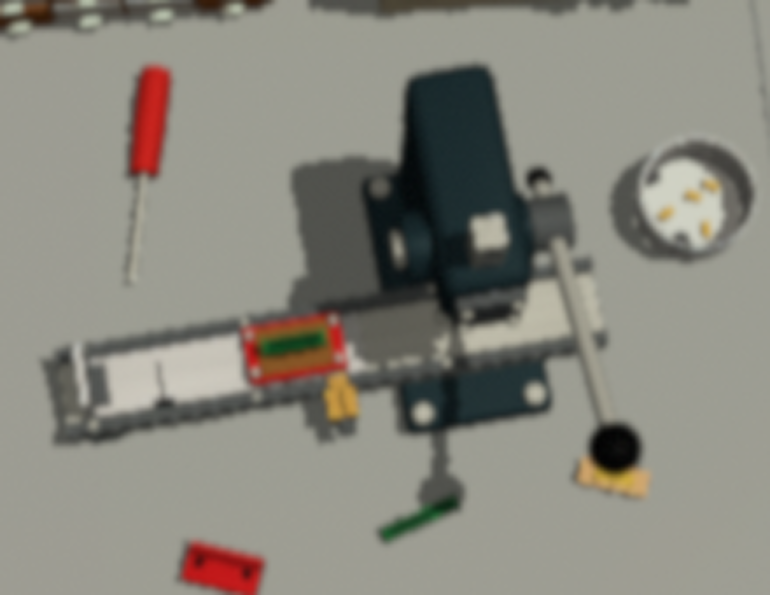

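View pics/scz.png

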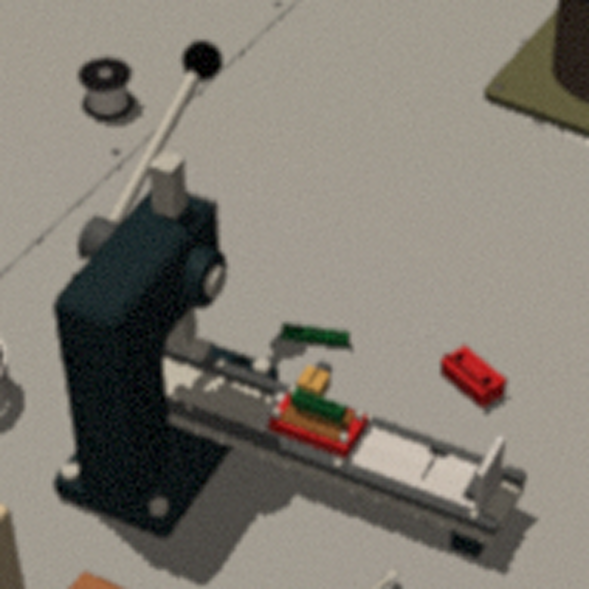

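```bash
python3 - <<'E'
from h import *
T=lambda x,y:(x/3.5+225,y/3.5+130)
S=lambda x,y:(x/3.1+210,y/3.1+160)
for nm,p,z in [('ram',(490,230),.287),('ball',(615,447),.267),('conn',(292,343),.08),('plate_top_back',(76,348),.09),('plate_top_front',(84,407),.09),('brassline',(341,395),.054),('railfarR',(590,262),.047),('railfarRf',(604,345),.047),('railL',(48,362),.047),('railLf',(58,440),.047)]:
    print(nm,ray_z('top',*T(*p),z).round(4))
for nm,p,z in [('ram',(169,160),.287),('ball',(202,60),.267),('conn',(318,402),.08),('plate',(492,443),.09),('brass',(314,378),.054)]:
    print('s',nm,ray_z('scene',*S(*p),z).round(4))
for n in('scene','top'):
    im=cv2.imread(f'pics/{n}0.png'); d=np.load(f'pics/{n}0.npy'); C=cloud(n,d); h=cv2.cvtColor(im,cv2.COLOR_BGR2HSV)
    # aluminium plate: z .06-.092 near plate
    m=(C[...,2]>.062)&(C[...,2]<.1)&(C[...,1]>.2)&(C[...,1]<.3)&(C[...,0]>.4)&(C[...,0]<.8)&(d>0)
    P=C[m]; print(n,len(P),P.min(0),P.max(0),np.median(P,0))
    # rail band
    m=(C[...,2]>.025)&(C[...,2]<.065)&(C[...,1]>-.1)&(C[...,1]<.35)&(C[...,0]>.5)&(C[...,0]<.75)&(d>0)
    P=C[m][:,:2].astype(np.float32); l=cv2.fitLine(P,cv2.DIST_HUBER,0,.01,.01).ravel(); print('rail',l)
    m=(C[...,2]>.24)&(C[...,2]<.3)&(C[...,1]>-.15)&(C[...,1]<.3)&(C[...,0]>.4)&(C[...,0]<.8)&(d>0)
    Q=C[m&(im.max(2)<45)]; print('darkhigh',len(Q),np.median(Q,0))
    Q=C[m&(im.min(2)>110)]; print('bright',len(Q),np.median(Q,0))
E
```

```text
ram [ 0.6285 -0.1101  0.287 ]
ball [ 0.4887 -0.1744  0.267 ]
conn [0.6156 0.0182 0.08  ]
plate_top_back [0.6236 0.1712 0.09  ]
plate_top_front [0.5804 0.1684 0.09  ]
brassline [ 0.5799 -0.0138  0.054 ]
railfarR [ 0.6642 -0.2057  0.047 ]
railfarRf [ 0.6011 -0.2087  0.047 ]
railL [0.6252 0.1965 0.047 ]
railLf [0.5668 0.193  0.047 ]
s ram [ 0.6265 -0.1058  0.287 ]
s ball [ 0.4871 -0.1724  0.267 ]
s conn [0.6184 0.0204 0.08  ]
s plate [0.5923 0.1664 0.09  ]
s brass [ 0.5763 -0.0102  0.054 ]Traceback (most recent call last):
  File "<stdin>", line 12, in <module>
    return umr_minimum(a, axis, None, out, keepdims, initial, where)
ValueError: zero-size array to reduction operation minimum which has no identity
```

Press origin is about (0.6275, -0.108), yaw about 5.2°, shuttle at about y = 0.126. I'll move to a pre-push spot beyond the end plate with the fingers shut and tool y along press x.

{"api": "step_arm", "payload": {"rows": [-32, -15.5, 2, 4.2, -64, -31, 4, 8.4, -96, -46.5, 6, 12.6, -128, -62, 8, 16.8, -160, -77.5, 10, 21, -192, -93, 12, 25.2, -224, -108.5, 14, 29.4, -256, -124, 15.5, 33.7], "claw": 0}}

```text
time_s: 0.77
eef_pos: [0.3941, 0.4007, 0.2154]
orientation: [[-0.627, 0.779, -0.001], [0.779, 0.627, -0.001], [-0.0, -0.001, -1.0]]
contact_force: [-0.3, 0.1, -0.7]
finger_gap: 0.0002
```

{"api": "step_arm", "payload": {"rows": [-35, 5, 2, 4.2, -70, 10, 4, 8.4, -105, 15, 6, 12.6, -140, 20, 8, 16.8, -175, 25, 10, 21, -210, 30, 12, 25.2, -245, 35, 14, 29.4, -278, 39, 15, 33.6]}}

```text
time_s: 1.43
eef_pos: [0.5996, 0.209, 0.2002]
orientation: [[-0.09, 0.996, -0.001], [0.996, 0.09, -0.0], [-0.0, -0.001, -1.0]]
contact_force: [0.5, 0.1, 0.9]
finger_gap: -0.0001
```

{"api": "step_arm", "payload": {"rows": [0, 0, 30, 0, 0, 0, 60, 0, 0, 0, 90, 0, 0, 0, 115, 0, 0, 0, 130, 0, 0, 0, 137, 0, 0, 0, 137, 0]}}

```text
time_s: 2.02
eef_pos: [0.5972, 0.2104, 0.0618]
orientation: [[-0.094, 0.996, -0.004], [0.996, 0.094, -0.001], [-0.001, -0.004, -1.0]]
contact_force: [-0.6, -0.5, 0.7]
finger_gap: -0.0003
```

```bash
python3 - <<'E'
from h import *
for n in('scene','top'): cap(n,n+'1')
a=cv2.imread('pics/top1.png')[150:300,205:385]
b=cv2.imread('pics/scene1.png')[200:350,290:470]
cv2.imwrite('pics/z1.png',cv2.resize(np.hstack([a,b]),None,fx=2.2,fy=2.2,interpolation=2))
print(env.get_obs()['eef_pos'],env.get_obs()['contact_force'])
E
```

```text
[0.59914426 0.21099693 0.06438882] [0.63626065 0.46107878 0.11093534]
```

View pics/z1.png

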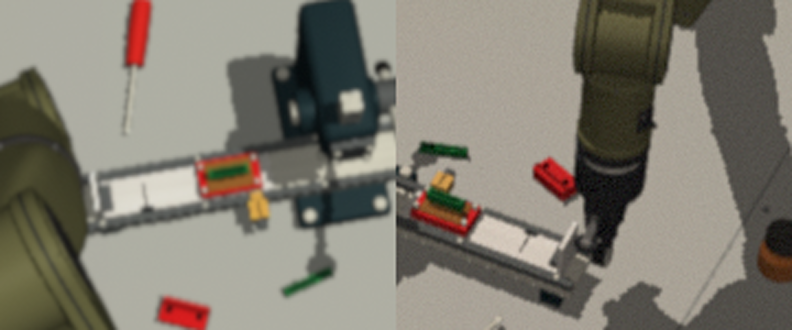

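{"api": "step_arm", "payload": {"rows": [-6, 0, 0, 0, -12, 0, 0, 0, -18, 0, 0, 0, -22, 0, 0, 0, -26, 0, 0, 0, -30, 0, 0, 0, -34, 0, 0, 0, -38, 0, 0, 0]}}

```text
time_s: 2.78
eef_pos: [0.6023, 0.1758, 0.0644]
orientation: [[-0.096, 0.995, 0.001], [0.995, 0.096, 0.004], [0.004, 0.001, -1.0]]
contact_force: [-1.0, 5.5, 3.1]
finger_gap: 0.0003
```

{"api": "step_arm", "payload": {"rows": [-6, 0, 0, 0, -12, 0, 0, 0, -18, 0, 0, 0, -24, 0, 0, 0, -30, 0, 0, 0, -36, 0, 0, 0, -42, 0, 0, 0, -48, 0, 0, 0]}}

```text
time_s: 3.45
eef_pos: [0.6063, 0.1291, 0.0645]
orientation: [[-0.097, 0.995, -0.0], [0.995, 0.097, 0.005], [0.005, 0.0, -1.0]]
contact_force: [-2.4, 7.8, 5.0]
finger_gap: 0.0
```

```bash
python3 - <<'E'
from h import *
for n in('scene','top'): cap(n,n+'2')
a=cv2.imread('pics/top2.png')[150:300,225:405]
b=cv2.imread('pics/scene2.png')[200:350,240:420]
cv2.imwrite('pics/z2.png',cv2.resize(np.hstack([a,b]),None,fx=2.2,fy=2.2,interpolation=2))
print(env.get_obs()['eef_pos'],env.get_obs()['contact_force'])
E
```

```text
[0.60665786 0.12612609 0.06425427] [-1.01074752  3.36253384  2.11944622]
```

View pics/z2.png

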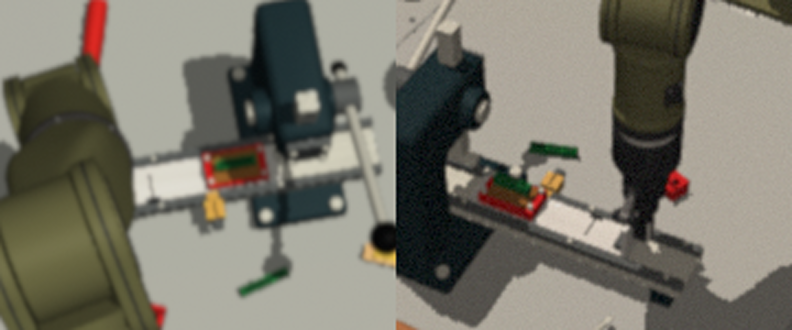

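```bash
python3 - <<'E'
from h import *
a=cv2.imread('pics/top2.png')[215:265,285:345]
cv2.imwrite('pics/z2b.png',cv2.resize(a,None,fx=12,fy=12,interpolation=2))
ux=np.array([.9959,.0906]);uy=np.array([-.0906,.9959]);o=np.array([.6275,-.108])
for u,v,z in [(153/2.2+225,200/2.2+150,.046),(214/2.2+225,200/2.2+150,.054),(235/2.2+225,162/2.2+150,.08)]:
    p=ray_z('top',u,v,z)[:2]-o; print(p@ux,p@uy)
E
```

```text
-0.01944575415784389 0.16669639627046207
-0.03381972019487321 0.09757229726036307
3.230422831682653e-05 0.06714501316750529
```

View pics/z2b.png

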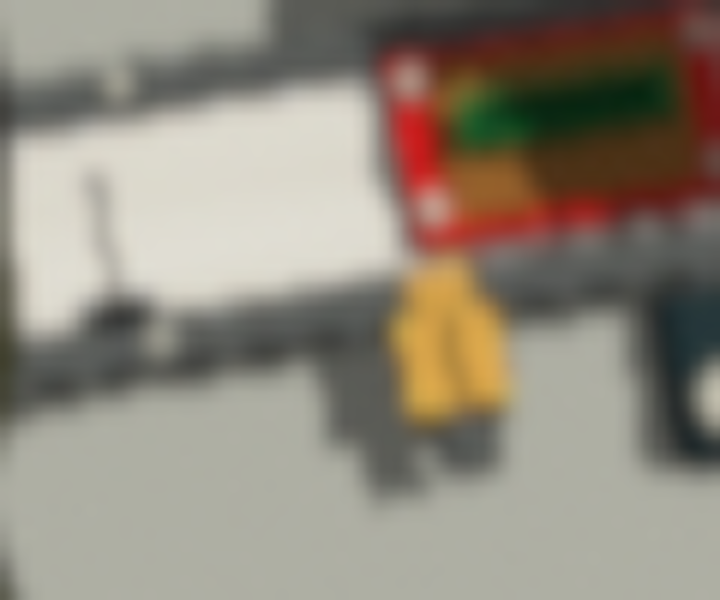

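{"api": "step_arm", "payload": {"rows": [-7, 0, 0, 0, -14, 0, 0, 0, -21, 0, 0, 0, -28, 0, 0, 0, -35, 0, 0, 0, -42, 0, 0, 0, -48, 0, 0, 0, -53, 0, 0, 0]}}

```text
time_s: 4.22
eef_pos: [0.6111, 0.0751, 0.0641]
orientation: [[-0.096, 0.995, -0.001], [0.995, 0.096, 0.003], [0.003, -0.001, -1.0]]
contact_force: [-2.6, 6.3, 4.0]
finger_gap: 0.0001
```

{"api": "step_arm", "payload": {"rows": [-2, 0, 0, 0, -4, 0, 0, 0, -6, 0, 0, 0, -7, 0, 0, 0, -8, 0, 0, 0, -9, 0, 0, 0, -9, 0, 0, 0, -9, 0, 0, 0]}}

```text
time_s: 4.88
eef_pos: [0.6128, 0.0618, 0.0636]
orientation: [[-0.093, 0.996, 0.0], [0.996, 0.093, -0.002], [-0.002, 0.0, -1.0]]
contact_force: [-0.0, -0.0, 0.1]
finger_gap: -0.0001
```

```bash
cat > look.py <<'E'
from h import *
import sys
k=sys.argv[1]
for n in('scene','top'): cap(n,n+k)
a=cv2.imread(f'pics/top{k}.png')[205:265,285:345]
b=cv2.imread(f'pics/scene{k}.png')[240:300,260:320]
cv2.imwrite(f'pics/z{k}.png',cv2.resize(np.hstack([a,b]),None,fx=6.6,fy=6.6,interpolation=2))
ux=np.array([.9959,.0906]);uy=np.array([-.0906,.9959]);o=np.array([.6275,-.108])
s=env.get_obs();p=s['eef_pos'][:2]-o
print(s['time_s'],s['eef_pos'],s['contact_force'],'press xy',p@ux,p@uy)
E
python3 look.py 3
```

```text
4.9833 [0.61273653 0.06260629 0.06363739] [0.55781548 0.51499712 0.18482388] press xy 0.0007539880155085163 0.1712443741314208
```

View pics/z3.png

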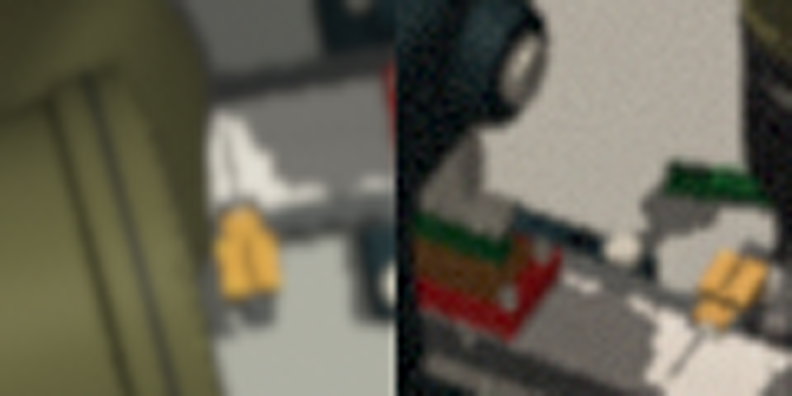

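Contact force dropped to zero and the black lines appear aligned, so the shuttle was pulled in. I'll back off, lift and verify.

{"api": "step_arm", "payload": {"rows": [10, 0, 0, 0, 25, 0, 0, 0, 45, 0, 0, 0, 60, 0, -10, 0, 70, 0, -40, 0, 75, 0, -80, 0, 75, 0, -120, 0, 75, 0, -160, 0]}}

```text
time_s: 5.65
eef_pos: [0.6047, 0.1399, 0.2253]
orientation: [[-0.097, 0.995, -0.001], [0.995, 0.097, 0.0], [0.001, -0.001, -1.0]]
contact_force: [0.9, 0.5, -0.3]
finger_gap: -0.0004
```

```bash
python3 look.py 4; python3 - <<'E'
from h import *
from numpy.linalg import svd
L=[]
for n,box in(('top',(380,240,420,275)),('scene',(262,165,290,192))):
    im=cv2.imread(f'pics/{n}4.png'); x0,y0,x1,y1=box
    m=(im[y0:y1,x0:x1].max(2)<50).astype(np.uint8)
    k,l,st,c=cv2.connectedComponentsWithStats(m); i=1+st[1:,4].argmax()
    u,v=c[i]+[x0,y0]; print(n,u,v,st[i],ray_z(n,u,v,.267))
    M,R,t=cam(n); cc=-R.T@t; d=R.T@np.array([(u-M['cx'])/M['fx'],(v-M['cy'])/M['fy'],1]); d/=np.linalg.norm(d); L.append((cc,d))
A=sum(np.eye(3)-np.outer(d,d) for c,d in L); b=sum((np.eye(3)-np.outer(d,d))@c for c,d in L)
print('ball',np.linalg.solve(A,b))
E
```

```text
5.75 [0.60995427 0.14015548 0.23101572] [1.11742793 0.85912132 0.60370087] press xy 0.005009090601578424 0.24872768318409078
top 400.1162790697674 257.4573643410853 [ 14  12  13  12 129] [ 0.48933182 -0.17318248  0.267     ]
scene 275.0860215053763 178.76344086021504 [ 8  9 11 11 93] [ 0.48514741 -0.1740192   0.267     ]
ball [ 0.48854035 -0.17219816  0.27000501]
```

View pics/z4.png

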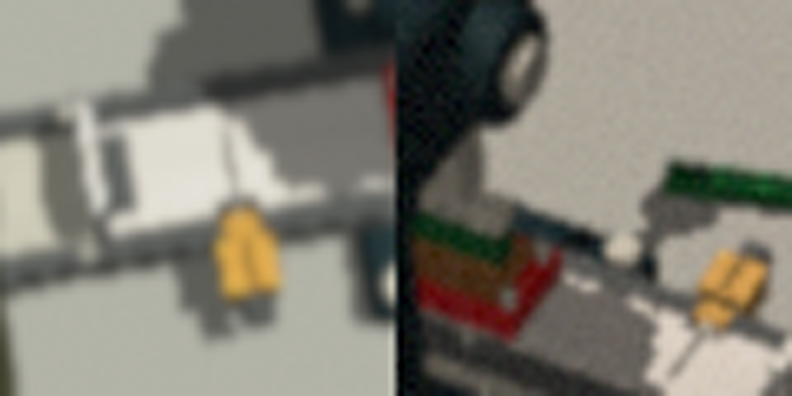

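View pics/scene4.png

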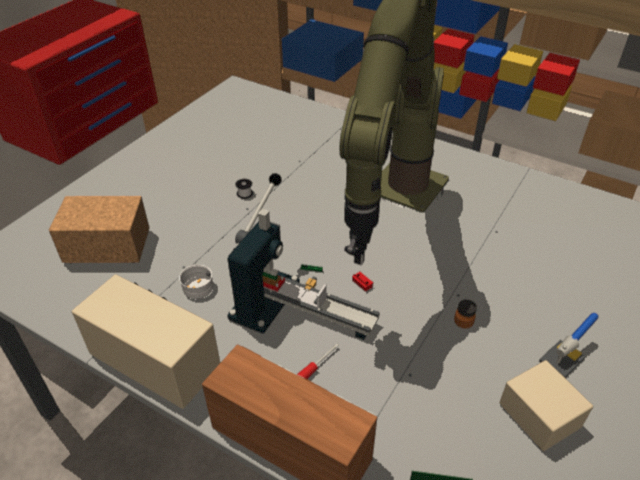

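The bar's line continues the plunger's line, so the shuttle is seated, and the lever ball is up at (0.4885, -0.173). Now I'll go above the ball.

{"api": "step_arm", "payload": {"rows": [0, -25, -25, 0, -10, -55, -55, 0, -30, -85, -85, 0, -60, -115, -115, 0, -95, -135, -130, 0, -130, -145, -130, 0, -165, -146, -130, 0, -200, -146, -130, 0]}}

```text
time_s: 6.42
eef_pos: [0.4778, -0.076, 0.3547]
orientation: [[-0.095, 0.995, 0.001], [0.995, 0.095, 0.0], [-0.0, 0.001, -1.0]]
contact_force: [0.8, 0.1, -0.1]
finger_gap: -0.0002
```

{"api": "step_arm", "payload": {"rows": [-30, 0, 0, 0, -60, 0, 0, 0, -80, 0, 0, 0, -95, 0, 0, 0, -101, 0, 0, 0, -101, 0, 0, 0]}}

```text
time_s: 6.92
eef_pos: [0.4884, -0.1762, 0.3534]
orientation: [[-0.092, 0.996, -0.0], [0.996, 0.092, -0.0], [-0.0, -0.0, -1.0]]
contact_force: [0.2, 0.3, 0.8]
finger_gap: 0.0
```

```bash
python3 look.py 5; python3 -c "
from h import *
print(env.get_obs()['orientation'],env.get_obs()['q'])
a=cv2.imread('pics/scene5.png')[90:330,200:420];cv2.imwrite('pics/z5s.png',cv2.resize(a,None,fx=2.5,fy=2.5,interpolation=2))"
```

```text
7.0167 [ 0.48860814 -0.17378203  0.35345129] [-0.1542141   0.64927638 -0.49499188] press xy -0.14428225578718457 -0.05292872134151372
[[-9.56460014e-02  9.95415306e-01 -4.59939992e-04]
 [ 9.95414576e-01  9.56465096e-02  1.25152724e-03]
 [ 1.28978102e-03 -3.38127397e-04 -9.99999111e-01]] [ 0.17359048  0.40624004  0.12134029  1.71308833 -0.05719441  1.02645598
  0.4106137 ]
```

View pics/z5s.png

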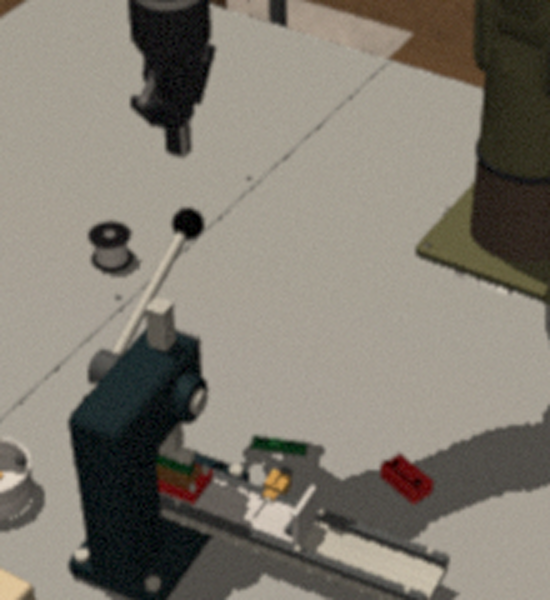

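{"api": "step_arm", "payload": {"rows": [0, 0, 20, 0, 0, 0, 40, 0, 0, 0, 55, 0, 0, 0, 63, 0, 0, 0, 68, 0, 0, -2, 73, 0, 0, -4, 78, 0, 0, -5, 83, 0]}}

```text
time_s: 7.68
eef_pos: [0.4834, -0.1753, 0.2711]
orientation: [[-0.095, 0.995, 0.001], [0.995, 0.095, 0.0], [0.0, 0.001, -1.0]]
contact_force: [-0.8, 1.1, 3.7]
finger_gap: -0.0002
```

{"api": "step_arm", "payload": {"rows": [0, -2, 6, 0, 0, -3, 12, 0, 0, -5, 18, 0, 0, -6, 24, 0, 0, -6, 30, 0, 0, -7, 36, 0, 0, -8, 42, 0, 0, -8, 48, 0]}}

```text
time_s: 8.35
eef_pos: [0.4753, -0.1768, 0.2221]
orientation: [[-0.094, 0.996, -0.0], [0.996, 0.094, -0.0], [-0.0, -0.0, -1.0]]
contact_force: [-3.3, -0.1, 2.7]
finger_gap: 0.0004
```

```bash
python3 look.py 6; python3 -c "
from h import *
a=cv2.imread('pics/scene6.png')[130:330,200:400];b=cv2.imread('pics/top6.png')[150:350,280:480];cv2.imwrite('pics/z6s.png',cv2.resize(np.hstack([a,b]),None,fx=2,fy=2,interpolation=2))"
```

```text
8.45 [ 0.47542406 -0.17674899  0.22181507] [-2.10596381 -0.7190888   2.5726891 ] press xy -0.15768108751073193 -0.05468903531103538
```

View pics/z6s.png

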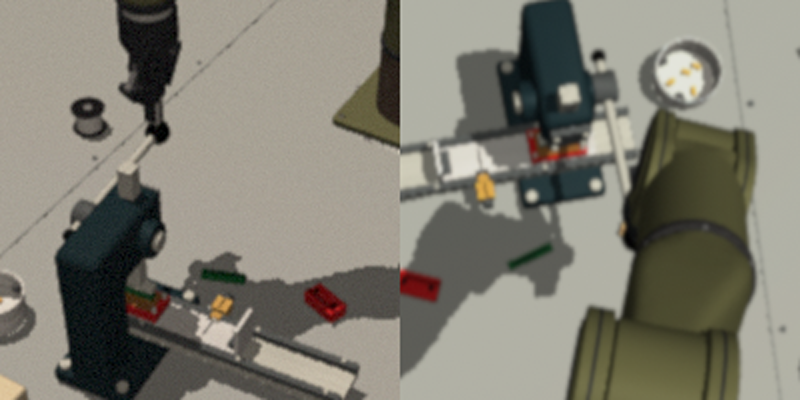

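```bash
python3 -c "
from h import *
a=cv2.imread('pics/scene6.png')[160:220,240:310];cv2.imwrite('pics/z6b.png',cv2.resize(a,None,fx=10,fy=10,interpolation=2))
ux=np.array([.9959,.0906]);uy=np.array([-.0906,.9959]);o=np.array([.6275,-.108])
for x in(-.165,-.158,-.15):
  for z in (.2,.21):
    P=np.r_[o+ux*x-.053*uy,z]; u,v=proj('scene',P); print(x,z,P[:2],((u-240)*10,(v-160)*10))
u,v=proj('scene',env.get_obs()['eef_pos']);print('tcp',(u-240)*10,(v-160)*10)
"
```

```text
-0.165 0.2 [ 0.4679783 -0.1757317] (np.float64(395.4648473073894), np.float64(355.71488102415856))
-0.165 0.21 [ 0.4679783 -0.1757317] (np.float64(393.6540492229369), np.float64(325.98186756964594))
-0.158 0.2 [ 0.4749496 -0.1750975] (np.float64(382.67166718153817), np.float64(370.38658661154557))
-0.158 0.21 [ 0.4749496 -0.1750975] (np.float64(380.80134743531346), np.float64(340.6317212692605))
-0.15 0.2 [ 0.4829168 -0.1743727] (np.float64(367.9622244955817), np.float64(387.2559349924694))
-0.15 0.21 [ 0.4829168 -0.1743727] (np.float64(366.023087511179), np.float64(357.47637770032554))
tcp 372.3710536814582 304.09307192963666
```

View pics/z6b.png

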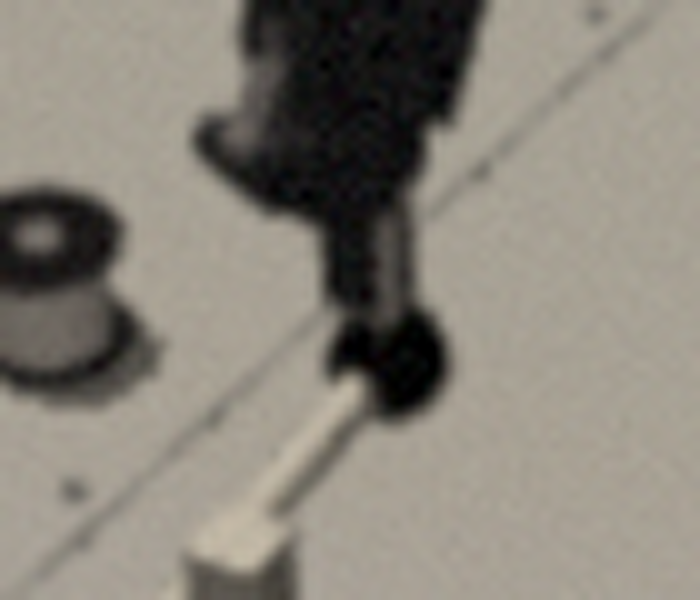

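{"api": "step_arm", "payload": {"rows": [0, 0, 6, 0, 0, 0, 12, 0, 0, 0, 18, 0, 0, 1, 24, 0, 0, 2, 30, 0, 0, 3, 36, 0, 0, 4, 42, 0, 0, 6, 48, 0]}}

```text
time_s: 9.12
eef_pos: [0.4806, -0.1759, 0.1741]
orientation: [[-0.094, 0.996, -0.002], [0.996, 0.094, 0.0], [0.001, -0.002, -1.0]]
contact_force: [-3.4, 0.5, 5.2]
finger_gap: 0.0001
```

{"api": "step_arm", "payload": {"rows": [0, 1, 5, 0, 0, 3, 10, 0, 0, 4, 15, 0, 0, 6, 20, 0, 0, 8, 25, 0, 0, 10, 30, 0, 0, 12, 34, 0, 0, 13, 37, 0]}}

```text
time_s: 9.78
eef_pos: [0.4938, -0.1744, 0.137]
orientation: [[-0.094, 0.996, -0.002], [0.996, 0.094, 0.001], [0.001, -0.002, -1.0]]
contact_force: [-3.9, -0.5, 6.6]
finger_gap: -0.0001
```

```bash
python3 look.py 7; python3 -c "
from h import *
a=cv2.imread('pics/scene7.png')[160:300,220:360];cv2.imwrite('pics/z7b.png',cv2.resize(a,None,fx=4.2,fy=4.2,interpolation=2))"
```

```text
9.8833 [ 0.49384894 -0.17446138  0.13695752] [-2.83676114  0.08307855  4.33528226] press xy -0.13912449601369442 -0.054080100620018966
```

View pics/z7b.png

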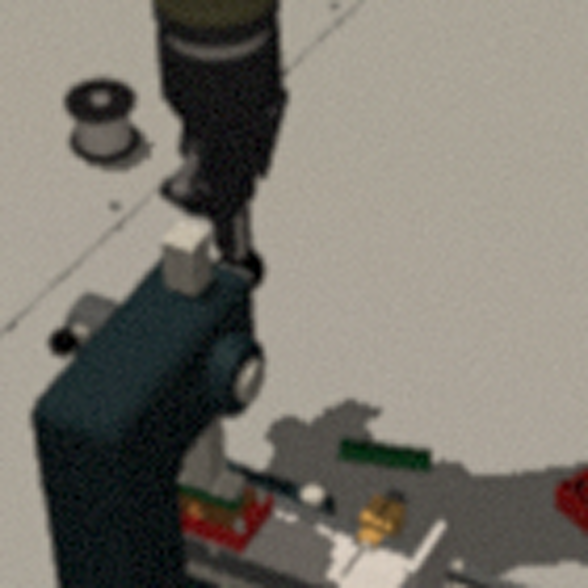

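{"api": "step_arm", "payload": {"rows": [0, 1, 2, 0, 0, 2, 4, 0, 0, 3, 6, 0, 0, 3, 7, 0]}}

```text
time_s: 10.22
eef_pos: [0.4967, -0.1742, 0.1303]
orientation: [[-0.094, 0.996, -0.002], [0.996, 0.094, 0.001], [0.001, -0.002, -1.0]]
contact_force: [-3.3, -0.2, 7.1]
finger_gap: -0.0
```

{"api": "step_arm", "payload": {"rows": [0, 1, 2, 0, 0, 1, 3, 0, 0, 2, 4, 0, 0, 2, 4, 0]}}

```text
time_s: 10.55
eef_pos: [0.4984, -0.1741, 0.1265]
orientation: [[-0.094, 0.996, -0.002], [0.996, 0.094, 0.001], [0.001, -0.002, -1.0]]
contact_force: [-4.7, -0.3, 8.4]
finger_gap: -0.0
```

{"api": "step_arm", "payload": {"rows": [0, 1, 2, 0, 0, 1, 3, 0, 0, 2, 4, 0, 0, 2, 4, 0]}}

```text
time_s: 10.88
eef_pos: [0.5002, -0.174, 0.1228]
orientation: [[-0.094, 0.996, -0.002], [0.996, 0.094, 0.001], [0.001, -0.002, -1.0]]
contact_force: [-4.7, 0.3, 11.8]
finger_gap: -0.0001
```

```bash
python3 look.py 8; python3 -c "
from h import *
a=cv2.imread('pics/scene8.png')[190:300,240:330];b=cv2.imread('pics/scene7.png')[190:300,240:330];cv2.imwrite('pics/z8b.png',cv2.resize(np.hstack([b,a]),None,fx=4.4,fy=4.4,interpolation=2))"
```

```text
10.9833 [ 0.50014727 -0.1739286   0.12289287] [-4.7680882  -0.53425064 11.84651705] press xy -0.13280371163987909 -0.05412014049421396
```

View pics/z8b.png

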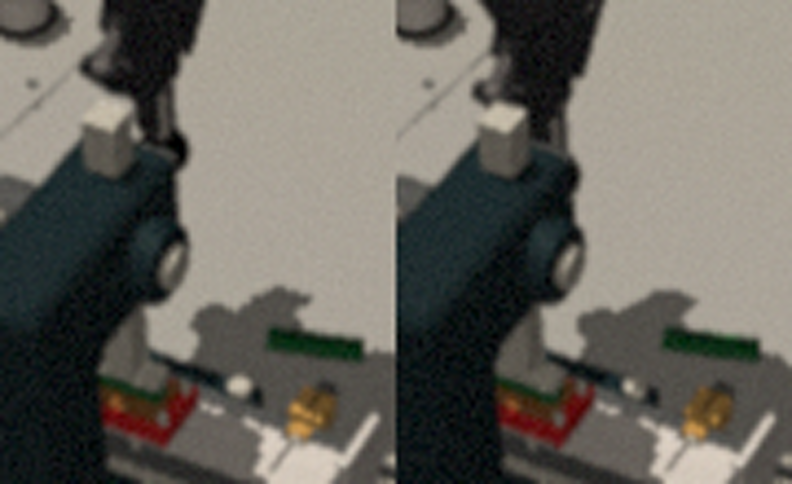

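{"api": "step_arm", "payload": {"rows": [0, 1, 2, 0, 0, 1, 3, 0, 0, 2, 4, 0, 0, 2, 4, 0, 0, 2, 4, 0]}}

```text
time_s: 11.4
eef_pos: [0.502, -0.1738, 0.1192]
orientation: [[-0.094, 0.996, -0.002], [0.996, 0.094, 0.001], [0.001, -0.002, -1.0]]
contact_force: [-6.7, -0.9, 14.6]
finger_gap: -0.0003
```

The force has risen to about 16 N, well past the 2–7 N range, so the lever is hard against home. Now I'll raise it along the arc.

{"api": "step_arm", "payload": {"rows": [0, -3, -6, 0, 0, -6, -12, 0, 0, -9, -20, 0, 0, -13, -28, 0, 0, -16, -36, 0, 0, -19, -44, 0, 0, -21, -52, 0, 0, -23, -60, 0]}}

```text
time_s: 12.07
eef_pos: [0.4821, -0.176, 0.18]
orientation: [[-0.095, 0.995, 0.003], [0.995, 0.095, -0.0], [-0.001, 0.003, -1.0]]
contact_force: [2.1, 0.5, 2.7]
finger_gap: -0.0005
```

{"api": "step_arm", "payload": {"rows": [0, -1, -8, 0, 0, -1, -16, 0, 0, 0, -24, 0, 0, 1, -32, 0, 0, 2, -40, 0, 0, 4, -48, 0, 0, 6, -56, 0, 0, 7, -64, 0]}}

```text
time_s: 12.73
eef_pos: [0.4879, -0.1753, 0.2435]
orientation: [[-0.094, 0.996, 0.0], [0.996, 0.094, 0.0], [0.0, 0.0, -1.0]]
contact_force: [0.1, 0.3, 1.9]
finger_gap: -0.0
```

{"api": "step_arm", "payload": {"rows": [0, 2, -8, 0, 0, 4, -16, 0, 0, 6, -24, 0, 0, 7, -34, 0, 0, 7, -50, 0, 0, 7, -75, 0, 0, 7, -100, 0, 0, 7, -120, 0]}}

```text
time_s: 13.4
eef_pos: [0.4943, -0.1746, 0.3645]
orientation: [[-0.094, 0.996, -0.0], [0.996, 0.094, 0.0], [0.0, -0.0, -1.0]]
contact_force: [0.8, -0.0, 0.7]
finger_gap: 0.0002
```

{"api": "step_arm", "payload": {"rows": [10, -20, 0, 0, 30, -40, 0, 0, 60, -50, 0, 0, 95, -50, 0, 0, 130, -50, 0, 0, 165, -50, 0, 0, 190, -50, 0, 0, 200, -50, 0, 0]}}

```text
time_s: 14.07
eef_pos: [0.4248, 0.0241, 0.3629]
orientation: [[-0.101, 0.995, -0.001], [0.995, 0.101, 0.002], [0.002, -0.001, -1.0]]
contact_force: [0.1, -0.1, 0.3]
finger_gap: 0.0
```

```bash
python3 look.py 9; python3 -c "
from h import *
a=cv2.imread('pics/scene9.png')[160:310,230:380];b=cv2.imread('pics/top9.png')[150:300,270:420];cv2.imwrite('pics/z9b.png',cv2.resize(np.hstack([a,b]),None,fx=2.6,fy=2.6,interpolation=2))
L=[]
for n,box in(('top',(380,240,420,275)),('scene',(262,165,290,192))):
    im=cv2.imread(f'pics/{n}9.png'); x0,y0,x1,y1=box
    m=(im[y0:y1,x0:x1].max(2)<50).astype(np.uint8)
    k,l,st,c=cv2.connectedComponentsWithStats(m); i=1+st[1:,4].argmax(); print(n,c[i]+[x0,y0],st[i])
a=cv2.imread('pics/scene4.png')[250:300,255:305];b=cv2.imread('pics/scene9.png')[250:300,255:305];cv2.imwrite('pics/z9c.png',cv2.resize(np.hstack([a,b]),None,fx=8,fy=8,interpolation=2))"
```

```text
14.1667 [0.42527829 0.02196708 0.36280679] [ 0.22381564 -0.14830426 -0.14288017] press xy -0.18961758269027246 0.14775550333580922
top [400.11627907 257.45736434] [ 14  12  13  12 129]
scene [275.10526316 178.87368421] [ 8  9 11 11 95]
```

View pics/z9b.png

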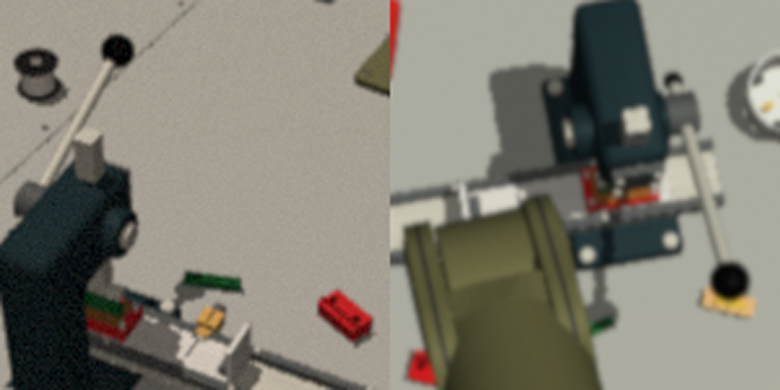

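View pics/z9c.png

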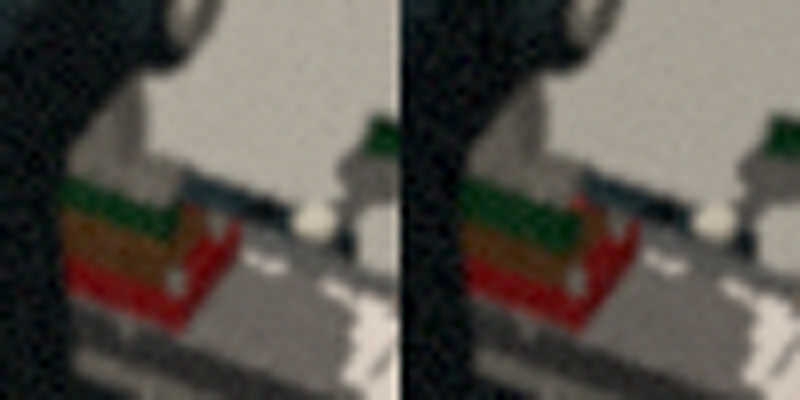

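```bash
python3 -c "
from h import *
a=cv2.imread('pics/scene4.png').astype(float);b=cv2.imread('pics/scene9.png').astype(float)
def e(im,u):
    s=im[268:292,u]; f=s[:,2]-s[:,1]; i=np.argmax(f>0); 
    return 268+i-1+(-f[i-1])/(f[i]-f[i-1])
for u in range(265,276): print(u,round(e(a,u),2),round(e(b,u),2))
M=np.array([.6275,-.108]);P=np.r_[M,.074]; print(proj('scene',P)[1]-0, proj('scene',P-[0,0,.006])[1]-proj('scene',P)[1])
"
```

```text
265 269.0 267.0
266 267.2 266.8
267 267.12 267.38
268 267.5 267.4
269 266.67 264.0
270 267.0 266.67
271 264.0 269.0
272 267.0 266.71
273 265.0 272.0
274 276.0 269.25
275 268.58 268.33
274.6559131077522 1.61003875175453
```

```bash
python3 -c "
from h import *
a=cv2.imread('pics/scene4.png').astype(float);b=np.mean([env.capture('scene')[0].astype(float) for _ in range(6)],0)
r=[]
for u in range(264,277):
    o=[]
    for im in(a,b):
        s=im[270:288,u]; f=s[:,2]-s[:,1]; k=f[:6].argmin(); # green
        i=k+np.argmax(f[k:]>0); o.append(270+i-1+(-f[i-1])/(f[i]-f[i-1]))
    r.append(o[1]-o[0]); print(u,np.round(o,2))
print(np.median(r))
cv2.imwrite('pics/zz.png',cv2.resize(np.hstack([a,b])[:,:].astype(np.uint8)[265:290],None,fx=1,fy=1))
"
```

```text
264 [275.88 277.53]
265 [276.42 277.96]
266 [276.67 278.26]
267 [277.04 278.54]
268 [277.39 279.03]
269 [277.93 279.47]
270 [278.21 279.6 ]
271 [278.5  280.03]
272 [278.81 280.53]
273 [279.12 280.97]
274 [279.45 281.3 ]
275 [275.67 284.  ]
276 [278.71 275.44]
1.5902777777777715
```

The connector's lower edge dropped 1.59 px, and 6 mm is 1.61 px, so it is home. The ball is back at its starting pixels, the lines are aligned and the arm is clear. I'll hand in.

```bash
python3 -c "
from h import *
o=env.get_obs(); print(o['time_s'],abs(o['joint_vel']).max()); print(env.finish_job())"
```

```text
14.4667 0.0059759435102564274
the job is handed in; nothing more can be done
None
```

The green connector is pressed home, the shuttle is in its detent and the lever is back up. I handed the job in at 14.5 s; the hand-in reports no verdict.

- **Shuttle:** With the fingers shut, I pushed it by its end plate until it was pulled into the detent. The measured force fell to zero there, and the notch line meets the line on the plunger block.
- **Lever:** I pushed the ball down along its arc to about 16 N, past its normal 2–7 N. I then followed it back up and moved the arm clear.
- **Connector:** In the last pictures it sits 1.59 px lower than before, where a full 6 mm is 1.61 px, so about 5.9 mm. A first try at this measurement from single noisy frames gave nothing usable, so I averaged six frames.
- **Lever return:** The ball is back at its starting pixels to within about 0.1 px.
- **Loose parts:** The arm touched only the end plate and the lever ball. The parts look unmoved in the pictures, but I did not measure each one.

**Disagreements:** the two cameras differed by about 2–4 mm in x on the ball's position. At full press the fingertips were also about 13 mm lower than the given ball height (about 115 mm at home) implied. I put that down to pushing past home and touching the ball off-centre.

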